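# Build the spacer stack on the stand post

### The arm

A 6-joint arm with a two-finger parallel gripper is mounted at the origin on the work surface. World frame = base frame: x ahead of the robot, y to its left, z up, the work surface at z = 0. Lengths are in m, angles in rad, forces in N, time in s.
With the tool pointing down it reaches from about 0.275 to 0.85 m from the base axis. Payload 19 kg.
Tool frame: the origin (TCP) lies between the finger pads; the fingertips stand manip.tcp_to_tips ahead of it and the grasp point (between the pads) lies 8 mm behind it (manip.tcp_to_tips is the distance from the TCP to the fingertips, in m); z points along the fingers, y is the line along which they close (so a half turn about z gives the same grasp; the last joint's range is limited). The gripper opens to 85 mm and grips with 20 to 120 N. Pads are 22 mm wide; open, the fingers measure 114 mm over their backs; the gripper's body (76 mm by 85 mm) begins 54 mm behind the grasp point. The pads swing forward as they close: fully open they stand 13 mm farther back than shut.
Start: joints at [1.004, 0.15, 1.437, -0, 1.554, -0.134], TCP at [0.241, 0.522, 0.242] pointing down, gripper open.
Joint ranges: [-2.8, 2.8], [-0.68, 2.1], [0.12, 2.68], [-1.39, 4.53], [0.16, 2.79], [-2.81, 2.81]. Speed limits (rad/s): [1.89, 1.89, 2.22, 3.01, 3.01, 3.01].

### API

Orientations are given as a unit quaternion [w, x, y, z].
In Python, from workcell import telemetry, eyes, close_job, manip gives the robot as it stands.
- The arm moves only by the tool play_rows, never from a script. Its argument "targets" is a list of rows, each a list of 7 numbers: the turn, a rotation vector about the tool's x, y, z in degrees, then the shift along the tool's x, y, z in mm, then the opening, from -1 (shut) to 1 (fully open). In form: [[wx, wy, wz, x, y, z, hand], ...]. A call has 1 to 20 rows; each row shifts and turns the commanded pose from where the row before left it, along the tool's axes as they then stand; what a row does not reach is not made up. A row lasts 1/10 s, in which the tool goes at most 50 mm and 8.59 degrees, less where a joint would pass 70% of its speed; a pose out of reach is approached as far as the arm can. A call is refused whole if a number of a shift passes 50 or a number of a turn 8.59, either way. A call with a gripper value outside its range is refused whole. The fingers move at their own pace and stop on an object; the grip force is fixed at half the most. Time passes only in rows, so rows that do not move let the fingers close. It gives the time, the measured TCP pose, the force, the opening and the grip force at its end, in the units of the state.
- telemetry.get_obs(): the state, without advancing time (a new reading comes with each control period).
- eyes.capture(name): name is "scene" or "side" or "wrist"; returns a dict with "img" (384x512x3 uint8, red, green, blue), "range_z" (384x512 float32, m along the optical axis (not along the pixel's ray), 0 where there is no reading), "vfov" (degrees; the focal length in pixels is half the picture's height over the tangent of half this angle, whatever the lens; pixels are square), "cx", "cy" (the principal point, pixels), "k1" (the pictures are not rectified: a ray, as slopes to the right and down, at radius r is drawn at 1 + k1 r^2 times it, then the intrinsics apply), "view" (4x4, takes a point from world to camera coordinates). Camera axes: x right, y up, looking along -z (the intrinsics and any distortion apply to the point x, -y, -z); pixel columns grow to the right and rows downward; lengths in m; the calibration is good to about 2 mm. A picture is of the moment at which its call begins.
- close_job(): hands the job in; it is judged then, once.
The state is a dict: "t": time; "joints": joint angles; "joint_vel": joint speeds; "tau": joint torques, N m; "position": TCP position; "tcp_rot": TCP orientation; "wrist_force": force on the tool from outside, world axes, zero at the start; "moment": the same for the moment, N m; "opening": opening from 0.0 (shut) to 1.0 (fully open); "grasp_force": force on a finger pad.
Only numpy, scipy, OpenCV 4.12 (cv2) and the standard library are available. Lean on these libraries where they do the work, as an engineer would, in place of code of your own. Each camera call takes 0.05 s, during which the arm holds its last target. There are 200 camera calls.

### The job

Build the height stop on the steel post: thread the red foot ring down the post first, then every spacer ring there is in the drawer, widest lowest and narrowest highest, and last the brass cap ring, each pushed fully home so that the stack has no gaps. Pull the drawer open by its handle to get the spacers and leave it shut again at the end. Leave the other things on the bench alone.

Things in the scene. Friction and masses are not known exactly. Their poses are not given: they have to be found in the camera images.
- post_foot (a point): Where the steel post meets the top of its base plate. The post is vertical, 16 mm diameter, stands 60 mm above this point (its last 3 mm tapered), on a fixed grey base plate 100 x 100 x 10 mm that lies on the bench (this point is 10 mm above the bench). z up along the post.
- foot_ring: The foot ring: red plastic, outer diameter 56 mm, bore 21 mm, 14 mm thick, about 80 g. Starts flat on the bench. Origin at the middle of the ring (half way up its thickness), z along its bore; both faces are alike.
- cap_ring: The cap ring: brass, outer diameter 32 mm, bore 21 mm, 12 mm thick, about 50 g. Starts flat on the bench. Origin at the middle of the ring, z along its bore; both faces are alike.
- unit_drawer0 (a joint): A low white drawer unit, 250 deep x 320 wide x 80 mm high, with a flat blue box (30 mm high) on top towards its back, is fixed on the bench, its front turned roughly to the robot, has one drawer with a grey front. Value: how far the drawer is pulled out, m: 0 shut, at most 0.174. It slides with light friction (about 1 N) and stays where it is left.
- spacer_row (a point): Drawer floor (22 mm above the bench) amid the row of spacer rings; moves with the drawer. x points into the unit (the drawer opens along -x), y along the row. Rings lie flat in the row, centres about 68 mm apart. Inside of the front wall 64 mm before this point, back wall 141 mm behind, side walls 139 mm to either side; walls 36 mm high above the floor, drawer front 68 mm above the bench.
- unit_drawer0_handle (a point): Middle of the drawer's handle: a round steel bar 11 mm in diameter, 120 mm long, across the drawer front, 35 mm in front of the drawer's front face (29 mm free behind the bar), 44 mm above the bench. Moves with the drawer.
- spacer_52: A spacer ring: bare aluminium, outer diameter 52 mm, bore 21 mm, 8 mm thick, about 40 g. Starts flat in the drawer, or is absent (one of the four spacer rings may be missing). Origin at the middle of the ring, z along its bore; both faces are alike.
- spacer_47: A spacer ring: blue, outer diameter 47 mm, bore 21 mm, 8 mm thick, about 40 g. Starts flat in the drawer, or is absent (one of the four spacer rings may be missing). Origin at the middle of the ring, z along its bore; both faces are alike.
- spacer_42: A spacer ring: orange, outer diameter 42 mm, bore 21 mm, 8 mm thick, about 40 g. Starts flat in the drawer, or is absent (one of the four spacer rings may be missing). Origin at the middle of the ring, z along its bore; both faces are alike.
- spacer_37: A spacer ring: green, outer diameter 37 mm, bore 21 mm, 8 mm thick, about 40 g. Starts flat in the drawer, or is absent (one of the four spacer rings may be missing). Origin at the middle of the ring, z along its bore; both faces are alike.
- hex_driver: Screwdriver, 170 mm long, lying on the bench; not part of the job.
- screw_0: Steel cap screw standing on its head, 34 mm high; not part of the job. Origin at its underside.
- screw_1: Steel cap screw standing on its head, 34 mm high; not part of the job. Origin at its underside.
- dish: Shallow glass dish, 90 mm across, 16 mm high; not part of the job. Origin at its underside.
- positioner: Small probe positioner, black and aluminium, about 60 mm across and 70 mm high; not part of the job. Origin at its underside.
- jar: Amber jar, 60 mm across, 70 mm high; not part of the job. Origin at its underside.
There are look-alikes about, which are no part of the job. Several things have the shape of the foot_ring; the one meant has the colours described above. What is shaped like the part that bears post_foot but purple is not meant.

How it is judged:
On the way, in this order (a step that is already met when the one before it is completed fails the run):
1. the drawer is pulled open (at least 80 mm) (value of joint unit_drawer0 above 0.08 m), for 0.2 s.
2. the foot ring and all spacer rings are home on the post, widest lowest, and the cap ring is not yet on it (horizontal distance between each of foot_ring, spacer_52, spacer_47, spacer_42, spacer_37 and post_foot below 0.005 m and angle between the z axis of each of foot_ring, spacer_52, spacer_47, spacer_42, spacer_37 and the z axis of post_foot, either way round below 0.12 rad and z of foot_ring in the frame of post_foot below 0.01 m and distance between spacer_52 and foot_ring below 0.0145 m and (distance between spacer_47 and foot_ring below 0.0145 m or distance between spacer_47 and spacer_52 below 0.0115 m) and (distance between spacer_42 and foot_ring below 0.0145 m or distance between spacer_42 and spacer_52 below 0.0115 m or distance between spacer_42 and spacer_47 below 0.0115 m) and (distance between spacer_37 and foot_ring below 0.0145 m or distance between spacer_37 and spacer_52 below 0.0115 m or distance between spacer_37 and spacer_47 below 0.0115 m or distance between spacer_37 and spacer_42 below 0.0115 m) and horizontal distance between cap_ring and post_foot above 0.02 m), for 0.2 s.
3. the cap ring is home on top of the stack (horizontal distance between each of foot_ring, spacer_52, spacer_47, spacer_42, spacer_37, cap_ring and post_foot below 0.005 m and angle between the z axis of each of foot_ring, spacer_52, spacer_47, spacer_42, spacer_37, cap_ring and the z axis of post_foot, either way round below 0.12 rad and z of foot_ring in the frame of post_foot below 0.01 m and distance between spacer_52 and foot_ring below 0.0145 m and (distance between spacer_47 and foot_ring below 0.0145 m or distance between spacer_47 and spacer_52 below 0.0115 m) and (distance between spacer_42 and foot_ring below 0.0145 m or distance between spacer_42 and spacer_52 below 0.0115 m or distance between spacer_42 and spacer_47 below 0.0115 m) and (distance between spacer_37 and foot_ring below 0.0145 m or distance between spacer_37 and spacer_52 below 0.0115 m or distance between spacer_37 and spacer_47 below 0.0115 m or distance between spacer_37 and spacer_42 below 0.0115 m) and (distance between cap_ring and spacer_52 below 0.0135 m or distance between cap_ring and spacer_47 below 0.0135 m or distance between cap_ring and spacer_42 below 0.0135 m or distance between cap_ring and spacer_37 below 0.0135 m)), for 0.2 s.
At the end, for the whole second after the job is handed in: The foot ring lies on the base plate around the post, the spacer rings that are there lie on it, wider below narrower, and the cap ring on top; every ring is level, on the post (centre within 5 mm of its axis) and home with no gap over about 3 mm; the drawer is shut to within 8 mm; all at rest (all of step 3 and value of joint unit_drawer0 below 0.008 m and linear speed of each of foot_ring, cap_ring, spacer_52, spacer_47, spacer_42, spacer_37 below 0.02 m/s); the robot touches nothing.
It fails at once if another thing on the bench was moved more than 30 mm (distance of any of hex_driver, screw_0, screw_1, dish, positioner, jar from where it was at the start of the episode above 0.03 m).
Of spacer_52, spacer_47, spacer_42, spacer_37 only 3 to 4 are there at a start; the rules pass over those that are not, and their reading is None.
At some moment in a run one of foot_ring, cap_ring may be knocked a few centimetres aside while the robot is not near it.
Once in a run the grip may slacken for a moment while it holds something.
It also fails if it takes over 208 s, if anything falls off the work surface, if the arm or the gripper's body presses on something with over 40 N, if the wrist force passes 120 N, or if a joint passes its speed limit or range.

## Working session

There is one attempt and no reset: what is moved stays moved. The work goes in short steps, Python scripts to look and compute and a tool call to move; the robot and the scene stay as the last step left them, time stands still between calls to the robot, and variables do not carry over. Pictures are saved under pics/ and viewed, at most 16 in all, crops included, and the job is handed in when it is done.

Besides the shell and the picture viewer there is one more tool, called after "Request:" by a JSON object that holds its "name" and its "arguments". play_rows: Moves the arm, as the interface text tells. Its arguments: {"type":"object","properties":{"targets":{"type":"array","items":{"type":"array","items":{"type":"number"}}}},"required":["targets"]}

```bash
mkdir -p pics; ls; cat > h.py <<'E'
import numpy as np, cv2
from workcell import telemetry, eyes, close_job, manip
def K(c):
    f=c["img"].shape[0]/2/np.tan(np.radians(c["vfov"])/2)
    return f
def rays(c,uv):
    """camera origin, world direction with unit depth along the optical axis"""
    uv=np.atleast_2d(np.asarray(uv,float)); f=K(c)
    d=(uv-[c["cx"],c["cy"]])/f; s=d.copy()
    for _ in range(15): s=d/(1+c["k1"]*(s**2).sum(1,keepdims=True))
    v=np.array(c["view"]); R=v[:3,:3]; o=-R.T@v[:3,3]
    return o,np.c_[s[:,0],-s[:,1],-np.ones(len(s))]@R
def plane(c,uv,z):
    o,d=rays(c,uv); return o+d*((z-o[2])/d[:,2])[:,None]
def depthpt(c,uv):
    uv=np.atleast_2d(uv).astype(int); o,d=rays(c,uv)
    return o+d*c["range_z"][uv[:,1],uv[:,0]][:,None]
def cloud(c):
    h,w=c["range_z"].shape; u,v=np.meshgrid(np.arange(w),np.arange(h))
    P=depthpt(c,np.c_[u.ravel(),v.ravel()]).reshape(h,w,3); P[c["range_z"]<=0]=np.nan
    return P
def proj(c,p):
    v=np.array(c["view"]); q=np.atleast_2d(p)@v[:3,:3].T+v[:3,3]; s=np.c_[q[:,0],-q[:,1]]/-q[:,2:]
    return s*(1+c["k1"]*(s**2).sum(1,keepdims=True))*K(c)+[c["cx"],c["cy"]]
def save(n,img,s=1): cv2.imwrite(f"pics/{n}.png",cv2.resize(img[:,:,::-1],None,fx=s,fy=s,interpolation=cv2.INTER_CUBIC))
E
python3 - <<'E'
from h import *
print(telemetry.get_obs()); print(manip.tcp_to_tips)
a=eyes.capture("scene");b=eyes.capture("side")
for c in (a,b): print(c["vfov"],c["cx"],c["cy"],c["k1"],np.linalg.inv(c["view"])[:3].round(3).tolist())
save("scene",a["img"],1.5);save("side",b["img"],1.5)
E
```

```text
pics
{'t': 0.0, 'joints': array([ 1.00404456e+00,  1.50980401e-01,  1.43801177e+00,  1.12715500e-05,
        1.55378379e+00, -1.34005600e-01]), 'joint_vel': array([-2.01953008e-05,  5.04946865e-04,  6.14764918e-04,  1.39673625e-03,
        2.33877948e-04, -3.48828470e-04]), 'tau': array([-1.80668935e-04, -7.13052750e+01, -5.70865989e+01, -2.96003964e-04,
        9.04781569e-03,  7.45938019e-05]), 'position': array([0.24103243, 0.5217978 , 0.24168822]), 'tcp_rot': array([-2.08379991e-04,  2.14688755e-01,  9.76682337e-01, -5.53772939e-04]), 'wrist_force': array([ 0.67254332,  0.12940035, -0.91615927]), 'moment': array([ 0.00947174, -0.05817896,  0.01265902]), 'grasp_force': 0.0, 'opening': 1.0011550588035465}
0.011
52.17584302505431 250.80415066213723 190.99944911382434 -0.026724853530207388 [[-0.257, -0.65, 0.715, 1.49], [0.966, -0.161, 0.201, 0.25], [-0.015, 0.742, 0.67, 0.954]]
49.327386493933034 253.36244525283297 184.68019658503715 -0.01630613366705038 [[0.818, 0.323, -0.476, -0.078], [-0.575, 0.449, -0.684, -0.903], [-0.007, 0.833, 0.553, 0.802]]
```

View pics/scene.png

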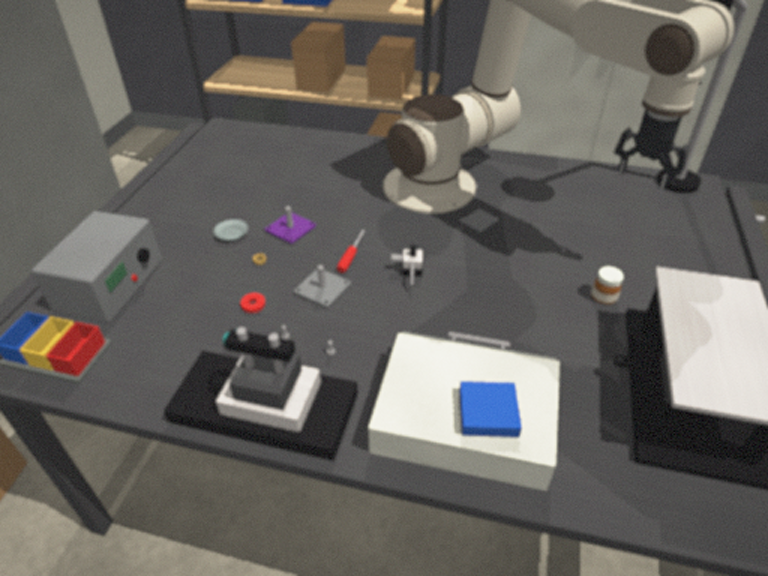

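View pics/side.png

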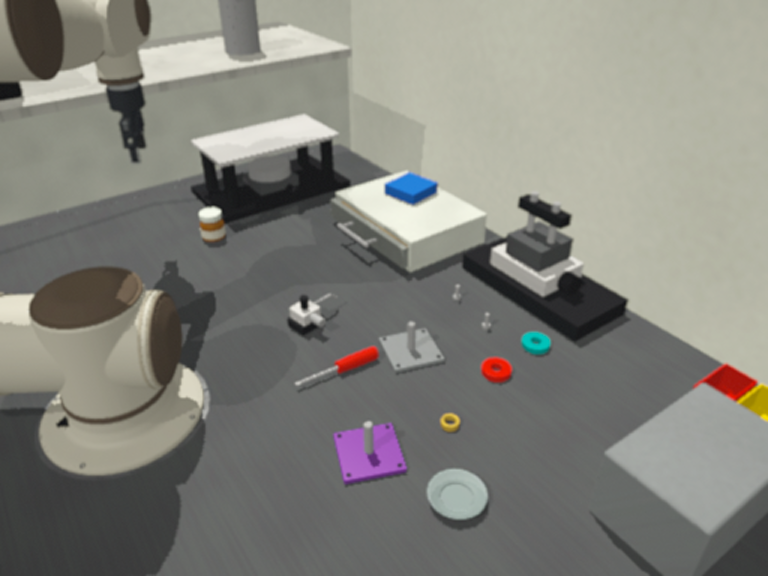

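The scene view (×1.5 pixels) shows the red ring at (253,301), the brass ring at (259,258), the grey base with its post at (322,287) and the purple decoy base at (290,226). The handle is at (479,340), the positioner at (410,263), the driver at (350,255) and the jar at (607,285). The side view shows the red ring at (497,369), a teal look-alike ring at (536,343) and the brass ring at (450,422).

Candidates for foot_ring are the red ring at side (497,369) and the teal one at side (536,343); the red bin isn't a ring. I choose the red ring. For the post, I choose the grey base at side (411,350) over the purple one at (369,453). Next I'll measure positions and take a close crop.

```bash
cat >> h.py <<'E'
def blob(c,lo,hi,near=None,amin=15):
    """largest (or nearest) blob in HSV range; returns (mask, centre)"""
    hsv=cv2.cvtColor(cv2.GaussianBlur(c["img"],(3,3),0),cv2.COLOR_RGB2HSV)
    m=cv2.inRange(hsv,np.array(lo),np.array(hi)) if lo[0]<=hi[0] else cv2.inRange(hsv,np.array([lo[0],lo[1],lo[2]]),np.array([179,hi[1],hi[2]]))|cv2.inRange(hsv,np.array([0,lo[1],lo[2]]),np.array(hi))
    n,l,s,ce=cv2.connectedComponentsWithStats(m)
    return [(s[i,4],ce[i].round(1),l==i) for i in range(1,n) if s[i,4]>=amin]
def ringfit(c,m,z):
    """min enclosing circle of mask edge cast on plane z"""
    cs,_=cv2.findContours(m.astype(np.uint8),cv2.RETR_EXTERNAL,cv2.CHAIN_APPROX_NONE)
    p=plane(c,max(cs,key=len)[:,0],z)[:,:2].astype(np.float32)
    A=np.c_[2*p,np.ones(len(p))]; x=np.linalg.lstsq(A,(p**2).sum(1),rcond=None)[0]
    return x[:2],2*np.sqrt(x[2]+x[0]**2+x[1]**2)
E
python3 - <<'E'
from h import *
a=eyes.capture("scene");b=eyes.capture("side")
for n,c in (("scene",a),("side",b)):
    P=cloud(c)
    for col,lo,hi,z in (("red",(172,120,80),(6,255,255),.012),("brass",(12,90,80),(32,255,255),.011),("teal",(80,100,60),(95,255,255),.012),("purple",(130,80,60),(150,255,255),.01)):
        for ar,ce,m in blob(c,lo,hi,amin=25):
            q=np.nanmedian(P[m],0)
            if abs(q[1])<1.2 and q[2]<.12 and -.2<q[0]<1: 
                x,d=ringfit(c,m,z); print(n,col,ar,ce,q.round(3),"fit",x.round(4),d.round(4))
    # tall things: base plate and handle points
    for uv in ([(322/1.5,287/1.5),(320/1.5,268/1.5),(479/1.5,340/1.5),(452/1.5,334/1.5),(507/1.5,345/1.5)] if n=="scene" else [(411/1.5,355/1.5),(411/1.5,324/1.5),(357/1.5,234/1.5),(340/1.5,223/1.5),(374/1.5,246/1.5)]):
        print(n,np.round(uv),depthpt(c,uv).round(3), plane(c,uv,.044).round(3))
ca=a["img"][170:250,140:260]; cb=b["img"][190:310,200:380]
save("crop",np.vstack([cv2.resize(ca,(720,480))[:280],cv2.resize(cb,(480,320))[:, :].repeat(1,0) if 0 else cv2.copyMakeBorder(cv2.resize(cb,(480,320)),0,0,0,240,0)]))
E
```

```text
scene red 131 [230.7 172.5] [ 0.407 -0.129  0.019] fit [ 0.4005 -0.1325] 0.0709
scene red 188 [168.1 201.3] [ 0.605 -0.299  0.013] fit [ 0.6059 -0.2995] 0.0627
scene red 835 [ 50.8 232.1] [ 0.852 -0.591  0.038] fit [ 0.8321 -0.6167] 0.1274
scene brass 55 [172.5 172.2] [ 0.446 -0.353  0.006] fit [ 0.4518 -0.3494] 0.0372
scene brass 84 [404.4 192.1] [0.396 0.491 0.042] fit [0.3518 0.5008] 0.0444
scene brass 619 [ 30.1 227.5] [ 0.853 -0.681  0.042] fit [ 0.8312 -0.6849] 0.1249
scene brass 414 [  5.4 308.9] [ 0.833 -1.156 -0.685] fit [ 1.1222 -0.5818] 0.0977
scene purple 368 [193.3 151.8] [ 0.308 -0.318  0.008] fit [ 0.3079 -0.3204] 0.1058
scene [215. 191.] [[ 0.516 -0.16   0.012]] [[ 0.55  -0.144  0.044]]
scene [213. 179.] [[ 0.512 -0.161  0.069]] [[ 0.487 -0.17   0.044]]
scene [319. 227.] [[0.631 0.228 0.05 ]] [[0.628 0.229 0.044]]
scene [301. 223.] [[0.626 0.171 0.047]] [[0.625 0.172 0.044]]
scene [338. 230.] [[0.629 0.288 0.044]] [[0.628 0.288 0.044]]
side red 291 [237.6 239.3] [ 0.399 -0.14   0.022] fit [ 0.4037 -0.1293] 0.0696
side red 292 [330.6 246. ] [ 0.597 -0.306  0.014] fit [ 0.5994 -0.3044] 0.0636
side red 495 [485.6 254. ] [ 0.895 -0.584  0.042] fit [ 0.918  -0.5719] 0.0863
side brass 83 [141.  150.3] [0.364 0.472 0.045] fit [0.3859 0.5371] 0.0526
side brass 322 [503.9 266.8] [ 0.89  -0.635  0.035] fit [ 0.919  -0.6332] 0.0715
side brass 140 [299.7 281.2] [ 0.446 -0.352  0.009] fit [ 0.4439 -0.3548] 0.0378
side teal 263 [356.8 228.3] [ 0.716 -0.293  0.014] fit [ 0.7165 -0.2931] 0.0654
side purple 1356 [245.6 302.7] [ 0.29  -0.335  0.011] fit [ 0.2947 -0.3296] 0.1078
side [274. 237.] [[ 0.496 -0.18   0.013]] [[ 0.471 -0.21   0.044]]
side [274. 216.] [[ 0.506 -0.165  0.072]] [[ 0.528 -0.137  0.044]]
side [238. 156.] [[0.661 0.259 0.02 ]] [[0.638 0.224 0.044]]
side [227. 149.] [[0.658 0.341 0.019]] [[0.634 0.296 0.044]]
side [249. 164.] [[0.662 0.188 0.019]] [[0.639 0.152 0.044]]
```

View pics/crop.png

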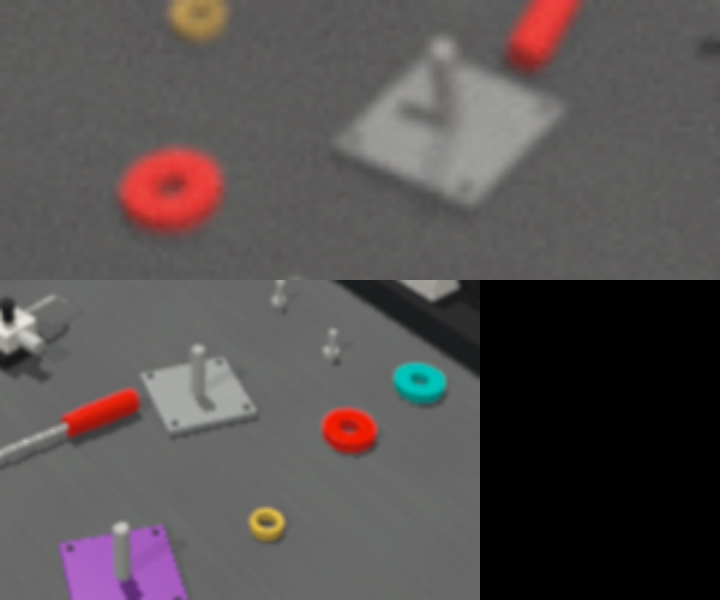

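The crop confirms the choices: the red ring has its bore, the grey plate carries the post, and the driver tip lies near the plate. Before opening the drawer I'll check where the positioner and jar are and find the unit's outline.

```bash
python3 - <<'E'
from h import *
for n in ("scene","side"):
    c=eyes.capture(n);P=cloud(c)
    def box(t,x0,x1,y0,y1,z0,z1):
        m=(P[...,0]>x0)&(P[...,0]<x1)&(P[...,1]>y0)&(P[...,1]<y1)&(P[...,2]>z0)&(P[...,2]<z1)
        q=P[m]
        if len(q)>5: print(n,t,len(q),np.percentile(q,[2,50,98],axis=0).round(3).tolist()); return q
    box("positioner",.3,.6,-.1,.12,.02,.1)
    box("jar",.3,.75,.4,.6,.02,.1)
    q=box("unit top",.6,1.1,-.05,.5,.075,.085)
    if q is not None: r=cv2.minAreaRect(q[:,:2].astype(np.float32)); print(r)
    q=box("handle",.6,.648,.1,.4,.035,.055)
    if q is not None: print("hline",np.polyfit(q[:,1],q[:,0],1),q.mean(0))
    q=box("post",.46,.56,-.21,-.12,.03,.068)
    box("posttop",.46,.56,-.21,-.12,.066,.08)
    q=box("plate",.4,.6,-.27,-.07,.007,.014)
E
```

```text
scene positioner 218 [[0.369, -0.014, 0.021], [0.399, 0.032, 0.041], [0.464, 0.056, 0.068]]
scene jar 1288 [[0.362, 0.471, 0.02], [0.511, 0.558, 0.024], [0.728, 0.598, 0.085]]
scene unit top 6698 [[0.684, 0.073, 0.077], [0.807, 0.206, 0.08], [0.914, 0.384, 0.084]]
((0.7975679636001587, 0.22788482904434204), (0.24021419882774353, 0.32246142625808716), 0.36060625314712524)
scene handle 152 [[0.621, 0.165, 0.042], [0.628, 0.227, 0.048], [0.637, 0.287, 0.052]]
hline [-0.01344382  0.63086577] [0.62782014 0.22654463 0.04775049]
scene post 38 [[0.507, -0.169, 0.036], [0.516, -0.16, 0.055], [0.522, -0.154, 0.067]]
scene posttop 6 [[0.507, -0.165, 0.066], [0.511, -0.162, 0.068], [0.517, -0.159, 0.069]]
scene plate 420 [[0.441, -0.215, 0.007], [0.52, -0.151, 0.01], [0.564, -0.108, 0.014]]
side positioner 377 [[0.356, -0.018, 0.021], [0.381, 0.022, 0.043], [0.451, 0.049, 0.072]]
side jar 1021 [[0.346, 0.465, 0.02], [0.485, 0.559, 0.031], [0.735, 0.599, 0.09]]
side unit top 1989 [[0.679, 0.067, 0.077], [0.765, 0.174, 0.082], [0.91, 0.381, 0.085]]
((0.7974897027015686, 0.22696536779403687), (0.24446232616901398, 0.3286741375923157), 0.38706904649734497)
side handle 93 [[0.617, 0.162, 0.043], [0.623, 0.216, 0.049], [0.646, 0.284, 0.054]]
hline [0.00546516 0.62397867] [0.62518274 0.22031807 0.04918261]
side post 51 [[0.5, -0.171, 0.032], [0.504, -0.167, 0.051], [0.511, -0.161, 0.067]]
side posttop 20 [[0.5, -0.17, 0.066], [0.506, -0.165, 0.071], [0.512, -0.158, 0.073]]
side plate 704 [[0.436, -0.217, 0.008], [0.5, -0.169, 0.012], [0.559, -0.111, 0.014]]
```

```bash
cat >> h.py <<'E'
from scipy.spatial.transform import Rotation as Rn
def go(x,y,z,th=None,n=None):
    """print turn (tool z, deg) and then shift in tool axes (mm, after the turn) from the measured pose; th = world angle of tool y"""
    o=telemetry.get_obs(); q=o["tcp_rot"]; R=Rn.from_quat([q[1],q[2],q[3],q[0]]).as_matrix()
    t0=np.degrees(np.arctan2(R[1,1],R[0,1])); th=t0 if th is None else th
    w=(t0-th+180)%360-180
    tilt=Rn.from_matrix(R.T@np.array([[-np.sin(np.radians(t0)),np.cos(np.radians(t0)),0],[np.cos(np.radians(t0)),np.sin(np.radians(t0)),0],[0,0,-1]]).T).as_rotvec(degrees=True)
    d=(np.array([x,y,z])-o["position"])*1000; r=np.radians(th)
    s=np.array([-np.sin(r)*d[0]+np.cos(r)*d[1],np.cos(r)*d[0]+np.sin(r)*d[1],-d[2]])
    print("t %.1f pos %s th %.1f tilt %s open %.3f f %s | turn z %.1f then shift %s"%(o["t"],o["position"].round(4),t0,tilt.round(1),o["opening"],o["wrist_force"].round(1),w,s.round(1)))
E
python3 -c "
from h import *
go(.627,.2275,.13,0)"
```

```text
t 0.3 pos [0.2411 0.5219 0.2421] th 65.2 tilt [-0. -0. -0.] open 1.001 f [ 0.2 -1.2  1.6] | turn z 65.2 then shift [-294.4  385.9  112.1]
```

Request:
{"name": "play_rows", "arguments": {"targets": [[0,0,8.15,0,0,0,-0.3],[0,0,8.15,0,0,0,-0.3],[0,0,8.15,0,0,0,-0.3],[0,0,8.15,0,0,0,-0.3],[0,0,8.15,0,0,0,-0.3],[0,0,8.15,0,0,0,-0.3],[0,0,8.15,0,0,0,-0.3],[0,0,8.15,0,0,0,-0.3],[0,0,0,-30,38,10,-0.3],[0,0,0,-30,38,10,-0.3],[0,0,0,-30,38,10,-0.3],[0,0,0,-30,38,10,-0.3],[0,0,0,-30,38,10,-0.3],[0,0,0,-30,38,10,-0.3],[0,0,0,-30,38,10,-0.3],[0,0,0,-30,38,10,-0.3],[0,0,0,-30,38,10,-0.3],[0,0,0,-24,38,10,-0.3],[0,0,0,0,6,12,-0.3],[0,0,0,0,0,0,-0.3]]}}

```text
t: 2.3
position: [0.6273, 0.227, 0.1279]
tcp_rot: [-0.001, 0.708, 0.707, -0.001]
wrist_force: [0.0, 0.3, -0.5]
opening: 0.347
grasp_force: 0.0
```

```bash
python3 - <<'E'
from h import *
print(manip.tcp_to_tips)
c=eyes.capture("wrist");save("w1",c["img"]);print(np.linalg.inv(c["view"])[:3].round(3).tolist(),c["vfov"])
go(.627,.2275,.036,0)
print(proj(c,[[.627,.2275,.05],[.627,.1675,.05],[.627,.2875,.05]]).round(1))
E
```

```text
0.011
[[1.0, 0.001, 0.003, 0.628], [-0.002, 0.946, 0.324, 0.31], [-0.003, -0.324, 0.946, 0.26]] 59.89723646113774
t 2.4 pos [0.6266 0.2279 0.1292] th -0.0 tilt [-0.1  0.   0. ] open 0.348 f [-0.8  0.7 -0.2] | turn z -0.0 then shift [-0.4  0.4 93.2]
[[258.6 203.5]
 [258.8 279.3]
 [258.4 113.2]]
```

View pics/w1.png

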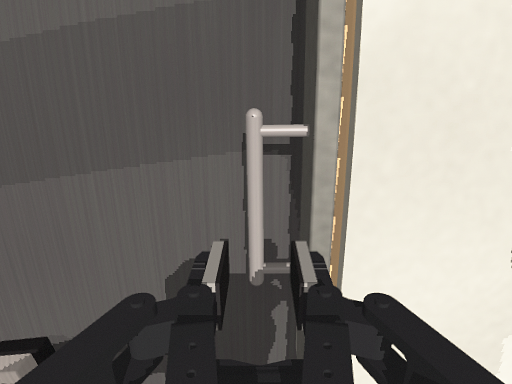

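The handle bar runs from (254,115) to (257,278) and sits between the pads, about 1–2 mm off centre. I'll go down and grip it.

Request:
{"name": "play_rows", "arguments": {"targets": [[0,0,0,0,-1,15.5,-0.3],[0,0,0,0,0,15.5,-0.3],[0,0,0,0,0,15.5,-0.3],[0,0,0,0,0,15.5,-0.3],[0,0,0,0,0,15.5,-0.3],[0,0,0,0,0,14,-0.3],[0,0,0,0,0,0,-1],[0,0,0,0,0,0,-1],[0,0,0,0,0,0,-1],[0,0,0,0,0,0,-1],[0,0,0,0,0,0,-1],[0,0,0,0,0,0,-1]]}}

```text
t: 3.55
position: [0.6259, 0.228, 0.0383]
tcp_rot: [-0.0, 0.707, 0.707, -0.0]
wrist_force: [0.8, 2.3, -7.2]
opening: 0.102
grasp_force: 58.3
```

Request:
{"name": "play_rows", "arguments": {"targets": [[0,0,0,0,-6,0,-1],[0,0,0,0,-12,0,-1],[0,0,0,0,-14,0,-1],[0,0,0,0,-14,0,-1],[0,0,0,0,-14,0,-1],[0,0,0,0,-14,0,-1],[0,0,0,0,-14,0,-1],[0,0,0,0,-14,0,-1],[0,0,0,0,-14,0,-1],[0,0,0,0,-14,0,-1],[0,0,0,0,-14,0,-1],[0,0,0,0,-14,0,-1],[0,0,0,0,-8,0,-1],[0,0,0,0,-4,0,-1],[0,0,0,0,0,0,-1],[0,0,0,0,0,0,-0.4],[0,0,0,0,0,0,-0.4],[0,0,0,0,0,0,-0.4],[0,0,0,0,0,-30,-0.4],[0,0,0,0,0,-40,-0.4]]}}

```text
t: 5.55
position: [0.4552, 0.2277, 0.1084]
tcp_rot: [-0.001, 0.707, 0.707, -0.001]
wrist_force: [1.9, 0.3, 0.2]
opening: 0.299
grasp_force: 0.0
```

Request:
{"name": "play_rows", "arguments": {"targets": [[0,0,0,0,0,-50,0],[0,0,0,0,20,-50,0.5],[0,0,0,0,20,-40,1],[0,0,0,0,20,0,1],[0,0,0,-20,20,0,1],[0,0,0,-20,0,0,1],[0,0,0,-20,0,0,1]]}}

```text
t: 6.25
position: [0.535, 0.1673, 0.2451]
tcp_rot: [-0.0, 0.707, 0.707, -0.0]
wrist_force: [0.3, 0.5, 0.6]
opening: 0.999
grasp_force: 0.0
```

```bash
python3 - <<'E'
from h import *
c=eyes.capture("wrist");save("w2",c["img"])
go(.57,.15,.25,0)
P=cloud(c)
for col,lo,hi in (("blue",(100,90,50),(125,255,255)),("orange",(6,120,80),(20,255,255)),("green",(45,80,50),(80,255,255))):
    for ar,ce,m in blob(c,lo,hi,amin=200): print(col,ar,ce,np.nanmedian(P[m],0).round(3),ringfit(c,m,.03))
E
```

```text
t 6.3 pos [0.535  0.165  0.2452] th -0.1 tilt [-0.   0.1  0. ] open 0.999 f [ 0.9 -3.4  1.2] | turn z -0.1 then shift [-15.   35.   -4.8]
orange 497 [309.2   7.4] [0.583 0.314 0.03 ] (array([0.5828375 , 0.31796475]), np.float64(0.027694826803857566))
green 440 [302.7 133.3] [0.581 0.193 0.03 ] (array([0.58072548, 0.19274803]), np.float64(0.0327326373843215))
```

View pics/w2.png

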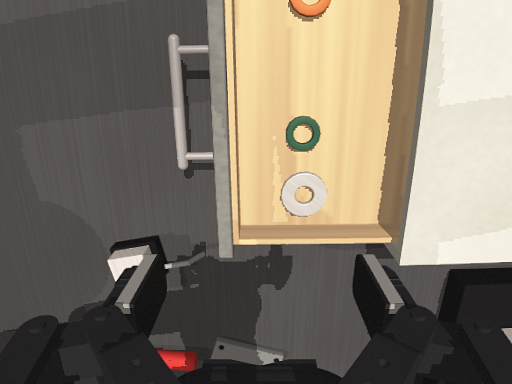

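The drawer is open. Silver sits at (304,194), green at (303,133) and orange at (309,7); the slot between green and orange is empty, so blue looks absent (I'll confirm later). The positioner is at (140,255), clear of the drawer. Now I'll measure the fingertips, silver's position and the obstacles near the post.

```bash
python3 - <<'E'
from h import *
o=telemetry.get_obs();c=eyes.capture("wrist");P=cloud(c)
m=(P[...,2]>.15); q=P[m]; print("finger pts rel TCP: min z",np.nanpercentile(q[:,2]-o["position"][2],[0,.5,1,2,5]).round(4), "range cover",m.sum())
low=q[q[:,2]<np.nanpercentile(q[:,2],3)]; print(np.median(low,0).round(3)-o["position"])
hsv=cv2.cvtColor(c["img"],cv2.COLOR_RGB2HSV)
s=((hsv[...,1]<60)&(hsv[...,2]>90)); s[:, :240]=0; s[:,390:]=0; s[:160]=0;s[240:]=0
n,l,st,ce=cv2.connectedComponentsWithStats(s.astype(np.uint8)); i=1+np.argmax(st[1:,4]); print("silver",ce[i],ringfit(c,l==i,.03))
for n in ("scene","side"):
    c=eyes.capture(n);P=cloud(c)
    z=(P[...,2]>.02)&(P[...,2]<.05)&(P[...,0]>.3)&(P[...,0]<.8)&(P[...,1]>-.45)&(P[...,1]<0)
    nn,l,st,ce=cv2.connectedComponentsWithStats(z.astype(np.uint8))
    for i in range(1,nn):
        if st[i,4]>6: q=P[l==i]; print(n,st[i,4],ce[i].round(),q.mean(0).round(3),q.min(0).round(3),q.max(0).round(3))
    for ar,ce,m in blob(c,(172,120,80),(6,255,255),amin=25)[:1]: q=P[m];print("driver handle",q.min(0).round(3),q.max(0).round(3))
E
```

```text
finger pts rel TCP: min z [0.0017 0.0052 0.0069 0.0096 0.0161] range cover 29047
[-0.04196715  0.0040015   0.008754  ]
silver [303.64141414 191.43073593] (array([0.5845461 , 0.12534723]), np.float64(0.050782639035637914))
scene 22 [192. 146.] [ 0.306 -0.324  0.035] [ 0.3   -0.333  0.021] [ 0.313 -0.317  0.05 ]
scene 63 [230. 172.] [ 0.41  -0.132  0.022] [ 0.366 -0.144  0.02 ] [ 0.447 -0.122  0.028]
scene 23 [263. 172.] [ 0.398 -0.009  0.036] [ 0.387 -0.017  0.027] [ 0.407 -0.     0.042]
scene 26 [214. 186.] [ 0.516 -0.16   0.035] [ 0.511 -0.167  0.02 ] [ 0.52  -0.154  0.049]
scene 10 [189. 219.] [ 0.683 -0.189  0.029] [ 0.679 -0.193  0.022] [ 0.687 -0.187  0.034]
scene 9 [220. 229.] [ 0.701 -0.077  0.03 ] [ 0.693 -0.079  0.024] [ 0.705 -0.074  0.036]
scene 59 [147. 236.] [ 0.795 -0.284  0.04 ] [ 0.788 -0.328  0.036] [ 0.8   -0.242  0.043]
scene 52 [223. 252.] [ 0.796 -0.033  0.04 ] [ 0.788 -0.066  0.036] [ 0.8   -0.     0.043]
driver handle [ 0.322 -0.154 -0.005] [ 0.45  -0.119  0.028]
side 618 [349. 197.] [ 0.792 -0.182  0.034] [ 0.786 -0.332  0.02 ] [ 0.8   -0.001  0.046]
side 11 [305. 192.] [ 0.698 -0.078  0.029] [ 0.696 -0.082  0.02 ] [ 0.704 -0.075  0.037]
side 13 [324. 211.] [ 0.678 -0.193  0.029] [ 0.675 -0.196  0.021] [ 0.682 -0.189  0.037]
side 49 [212. 213.] [ 0.389 -0.013  0.039] [ 0.38  -0.022  0.028] [ 0.401 -0.     0.047]
side 39 [274. 227.] [ 0.505 -0.167  0.034] [ 0.5   -0.171  0.02 ] [ 0.511 -0.16   0.048]
side 165 [238. 238.] [ 0.4   -0.137  0.025] [ 0.357 -0.149  0.02 ] [ 0.442 -0.123  0.03 ]
driver handle [nan nan nan] [nan nan nan]
```

Request:
{"name": "play_rows", "arguments": {"targets": [[0,0,0,-40,6,0,0.7],[0,0,0,-40,6,0,0.7],[0,0,0,-40,6,0,0.7],[0,0,0,-40,6,0,0.7],[0,0,0,-40,6,0,0.7],[0,0,0,-40,6,0,0.7],[0,0,0,-40,6,10,0.7],[0,0,0,-40,6,10,0.7],[0,0,0,-40,6,10,0.7],[0,0,0,-40,6,10,0.7],[0,0,0,-40,6,15,0.7],[0,0,0,-27,2,10,0.7],[0,0,0,0,0,0,0.7]]}}

```text
t: 7.75
position: [0.6026, -0.3012, 0.1778]
tcp_rot: [-0.001, 0.708, 0.706, -0.0]
wrist_force: [0.3, 0.2, 0.3]
opening: 0.858
grasp_force: 0.0
```

```bash
python3 - <<'E'
from h import *
c=eyes.capture("wrist");save("w3",c["img"])
for ar,ce,m in blob(c,(172,120,60),(6,255,255),amin=200):
    x,d=ringfit(c,m,.014); print(ar,ce,x.round(4),d.round(4)); go(*x,.011,0)
# bore centre from hole contour
    cs,h=cv2.findContours(m.astype(np.uint8),cv2.RETR_CCOMP,cv2.CHAIN_APPROX_NONE)
    for k,q in enumerate(cs):
        if h[0][k][3]>=0 and len(q)>20: p=plane(c,q[:,0],.014)[:,:2]; print("bore",p.mean(0).round(4),len(q), (p.max(0)-p.min(0)).round(4))
E
```

```text
2539 [258.2 170.8] [ 0.6017 -0.3025] 0.0555
t 7.8 pos [ 0.6028 -0.2996  0.1789] th -0.1 tilt [-0.1 -0.1 -0. ] open 0.846 f [-0.2  0.2 -0. ] | turn z -0.1 then shift [ -2.9  -1.1 167.9]
bore [ 0.6016 -0.3018] 56 [0.0203 0.0181]
```

View pics/w3.png

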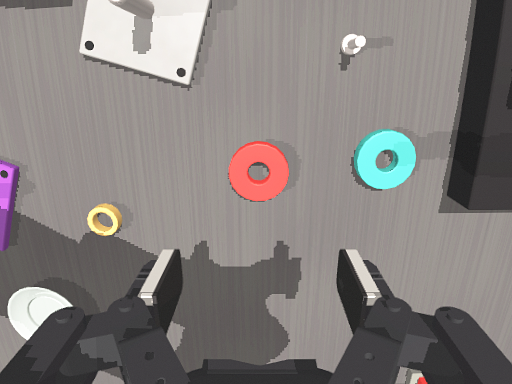

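The red ring is centred at (258,171), with teal at (385,160), screw_0 at (352,44) and brass at (105,219); the area around the red ring is clear. I'll descend, grip and lift.

Request:
{"name": "play_rows", "arguments": {"targets": [[0,0,0,-2,-1,18,0.7],[0,0,0,0,0,18,0.7],[0,0,0,0,0,18,0.7],[0,0,0,0,0,18,0.7],[0,0,0,0,0,18,0.7],[0,0,0,0,0,18,0.7],[0,0,0,0,0,18,0.7],[0,0,0,0,0,18,0.7],[0,0,0,0,0,10,0.7],[0,0,0,0,0,8,0.7],[0,0,0,0,0,5,0.7],[0,0,0,0,0,0,-1],[0,0,0,0,0,0,-1],[0,0,0,0,0,0,-1],[0,0,0,0,0,0,-1],[0,0,0,0,0,0,-1]]}}

```text
t: 9.4
position: [0.6022, -0.3012, 0.0143]
tcp_rot: [0.001, 0.707, 0.707, 0.0]
wrist_force: [-0.8, 1.8, 7.1]
opening: 0.617
grasp_force: 62.8
```

Request:
{"name": "play_rows", "arguments": {"targets": [[0,0,0,0,0,-10,-1],[0,0,0,0,0,-20,-1],[0,0,0,0,0,-30,-1],[0,0,0,0,0,-40,-1],[0,0,0,5,-8,-30,-1],[0,0,0,15,-22,-20,-1],[0,0,0,20,-30,0,-1],[0,0,0,20,-30,0,-1],[0,0,0,5,-2,0,-1],[0,0,0,0,0,0,-1],[0,0,0,0,0,0,-1]]}}

```text
t: 10.5
position: [0.5104, -0.2365, 0.1639]
tcp_rot: [0.001, 0.707, 0.707, 0.0]
wrist_force: [0.6, -0.2, -0.7]
opening: 0.623
grasp_force: 63.1
```

```bash
python3 - <<'E'
from h import *
go(.51,-.164,.15,0)
c=eyes.capture("wrist");save("w4",c["img"])
o=telemetry.get_obs()
for ar,ce,m in blob(c,(172,120,60),(6,255,255),amin=200):
    for dz in (.003,.006,.010): print(ar,ce,ringfit(c,m,o["position"][2]+dz), (ringfit(c,m,o["position"][2]+dz)[0]-o["position"][:2]).round(4))
P=cloud(c); m=(P[...,2]>.066)&(P[...,2]<.074)
n,l,st,ce=cv2.connectedComponentsWithStats(m.astype(np.uint8))
for i in range(1,n):
    if st[i,4]>15: print(st[i],ce[i].round(1),P[l==i].mean(0).round(4),plane(c,ce[i],.07).round(4))
E
```

```text
t 10.5 pos [ 0.5104 -0.2365  0.1639] th 0.0 tilt [ 0.1  0.  -0. ] open 0.623 f [ 0.6 -0.2 -0.7] | turn z 0.0 then shift [72.5 -0.4 13.9]
3544 [122.9  52.1] (array([ 0.46013354, -0.14485608]), np.float64(0.02936593344115009)) [-0.0503  0.0917]
3544 [122.9  52.1] (array([ 0.46130504, -0.14506692]), np.float64(0.028683567030958472)) [-0.0491  0.0915]
3544 [122.9  52.1] (array([ 0.46286705, -0.14534777]), np.float64(0.02777366513617351)) [-0.0475  0.0912]
9858 [259.3 262.9] (array([ 0.51075686, -0.23488823]), np.float64(0.05555369078511951)) [0.0004 0.0017]
9858 [259.3 262.9] (array([ 0.51075199, -0.23300675]), np.float64(0.05426269335547289)) [0.0003 0.0036]
9858 [259.3 262.9] (array([ 0.51074546, -0.23049808]), np.float64(0.052541356747598515)) [0.0003 0.0061]
[244  79  24  24 440] [255.6  90.5] [ 0.5085 -0.1631  0.0694] [[ 0.5085 -0.163   0.07  ]]
[  5 285  18  16 219] [ 12.9 292.9] [ 0.2997 -0.3255  0.069 ] [[ 0.3006 -0.3247  0.07  ]]
```

View pics/w4.png

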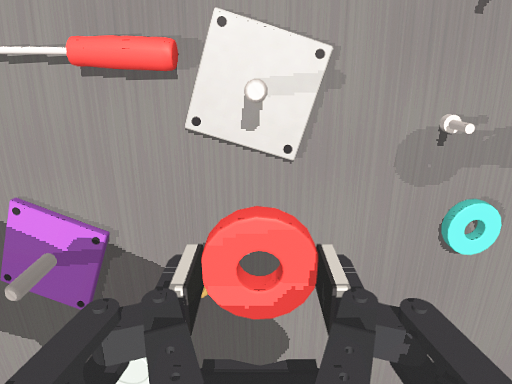

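The red ring is held level at (259,263), and the post top is at (256,90), world (0.5085, −0.163). I'll shift across and thread the ring down partway, watching the force.

Request:
{"name": "play_rows", "arguments": {"targets": [[0,0,0,12,-0.5,0,-1],[0,0,0,18,-0.5,0,-1],[0,0,0,20,-0.5,10,-1],[0,0,0,16,-0.7,15,-1],[0,0,0,7.7,0,15,-1],[0,0,0,0,0,15,-1],[0,0,0,0,0,12,-1],[0,0,0,0,0,8,-1],[0,0,0,0,0,7,-1],[0,0,0,0,0,6,-1],[0,0,0,0,0,0,-1]]}}

```text
t: 11.65
position: [0.5073, -0.1623, 0.0746]
tcp_rot: [-0.0, 0.707, 0.707, -0.0]
wrist_force: [0.5, -0.1, -0.8]
opening: 0.617
grasp_force: 63.1
```

Request:
{"name": "play_rows", "arguments": {"targets": [[0,0,0,0,0,8,-1],[0,0,0,0,0,10,-1],[0,0,0,0,0,10,-1],[0,0,0,0,0,8,-1],[0,0,0,0,0,6,-1],[0,0,0,0,0,4,-1],[0,0,0,0,0,2,-1],[0,0,0,0,0,0,-1]]}}

```text
t: 12.45
position: [0.5075, -0.1624, 0.0271]
tcp_rot: [-0.0, 0.707, 0.707, -0.0]
wrist_force: [-0.7, 0.1, -0.3]
opening: 0.621
grasp_force: 62.8
```

Request:
{"name": "play_rows", "arguments": {"targets": [[0,0,0,0,0,2,-1],[0,0,0,0,0,0,0.5],[0,0,0,0,0,0,0.5],[0,0,0,0,0,0,0.5],[0,0,0,0,0,0,0.5],[0,0,0,0,0,-10,0.5],[0,0,0,0,0,-25,0.5],[0,0,0,0,0,-40,0.5],[0,0,0,0,0,-40,0.5],[0,0,0,0,0,-40,0.7],[0,0,0,0,0,-10,0.7],[0,0,0,0,0,0,0.7]]}}

```text
t: 13.65
position: [0.5081, -0.1626, 0.1924]
tcp_rot: [0.002, 0.707, 0.707, 0.001]
wrist_force: [-0.2, 0.1, -0.1]
opening: 0.852
grasp_force: 0.0
```

```bash
python3 - <<'E'
from h import *
c=eyes.capture("wrist"); P=cloud(c)
for ar,ce,m in blob(c,(172,120,60),(6,255,255),amin=200):
    q=P[m]; print(ar,ce,np.nanpercentile(q[:,2],[5,50,95]).round(4),ringfit(c,m,.024))
m=(P[...,2]>.066)&(P[...,2]<.074)
n,l,st,ce=cv2.connectedComponentsWithStats(m.astype(np.uint8))
for i in range(1,n):
    if st[i,4]>15: print(st[i],ce[i].round(1),P[l==i].mean(0).round(4),plane(c,ce[i],.07).round(4))
go(.5845,.1253,.20,0)
E
```

```text
2434 [144.3 136.7] [0.0136 0.0233 0.0261] (array([ 0.40418961, -0.13271238]), np.float64(0.06113043985666609))
2086 [258.2 167.3] [0.0222 0.0242 0.0254] (array([ 0.50813001, -0.16397401]), np.float64(0.054448404828731235))
[250 174  19  19 284] [258.9 183.3] [ 0.5087 -0.1624  0.0694] [[ 0.5087 -0.1622  0.07  ]]
t 13.7 pos [ 0.5076 -0.1623  0.1905] th 0.0 tilt [ 0.  0. -0.] open 0.848 f [-0.6  0.1 -0.5] | turn z 0.0 then shift [287.6  76.9  -9.5]
```

The foot ring is home: its top is at 24 mm and it's centred on the post. Next, the silver 52.

Request:
{"name": "play_rows", "arguments": {"targets": [[0,0,0,16,5,-5,0.7],[0,0,0,36,9,-5,0.7],[0,0,0,40,10,0,0.7],[0,0,0,40,11,0,0.7],[0,0,0,40,11,0,0.7],[0,0,0,40,11,0,0.7],[0,0,0,40,11,0,0.7],[0,0,0,30,9,0,0.7],[0,0,0,5,0,0,0.7],[0,0,0,0,0,0,0.7]]}}

```text
t: 14.7
position: [0.584, 0.1254, 0.1983]
tcp_rot: [-0.001, 0.707, 0.708, -0.001]
wrist_force: [-0.5, -1.1, -0.1]
opening: 0.85
grasp_force: 0.0
```

```bash
cat >> h.py <<'E'
def rings(z,zt=.0022,box=None,c=None):
    """round blobs whose depth lies at height z in the wrist view: centre, diameter by contour on plane z"""
    c=c or eyes.capture("wrist"); P=cloud(c); m=(abs(P[...,2]-z)<zt)
    m=cv2.morphologyEx(m.astype(np.uint8),cv2.MORPH_OPEN,np.ones((3,3))); n,l,s,ce=cv2.connectedComponentsWithStats(m)
    for i in range(1,n):
        if s[i,4]>150:
            x,d=ringfit(c,l==i,z)
            if .02<d<.07: print("ring px",ce[i].round(),"centre",x.round(4),"dia",round(d*1000,1),"rgb",np.median(c["img"][l==i],0))
    return c
E
python3 - <<'E'
from h import *
c=rings(.03); save("w5",c["img"])
go(.5845,.1253,.0335,0)
E
```

```text
ring px [256.  94.] centre [0.5814 0.1926] dia 35.1 rgb [ 83. 126.  95.]
ring px [261. 169.] centre [0.5853 0.1248] dia 50.3 rgb [245. 238. 232.]
t 14.8 pos [0.584  0.1245 0.1987] th 0.0 tilt [-0.1  0.   0. ] open 0.849 f [ 0.4 -0.1 -0. ] | turn z 0.0 then shift [  0.8   0.5 165.2]
```

View pics/w5.png

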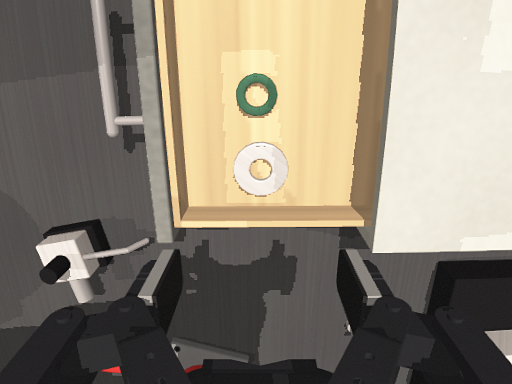

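Request:
{"name": "play_rows", "arguments": {"targets": [[0,0,0,0,1.3,18,0.6],[0,0,0,0,0,18,0.6],[0,0,0,0,0,18,0.6],[0,0,0,0,0,18,0.6],[0,0,0,0,0,18,0.6],[0,0,0,0,0,18,0.6],[0,0,0,0,0,18,0.6],[0,0,0,0,0,18,0.6],[0,0,0,0,0,10,0.6],[0,0,0,0,0,7,0.6],[0,0,0,0,0,5,0.6],[0,0,0,0,0,0,0.6],[0,0,0,0,0,0,0.6]]}}

```text
t: 16.05
position: [0.5861, 0.1246, 0.0347]
tcp_rot: [0.0, 0.707, 0.707, 0.0]
wrist_force: [0.0, 0.1, 0.3]
opening: 0.803
grasp_force: 0.0
```

Request:
{"name": "play_rows", "arguments": {"targets": [[0,0,0,0,0,2,0.6],[0,0,0,0,0,0,-1],[0,0,0,0,0,0,-1],[0,0,0,0,0,0,-1],[0,0,0,0,0,0,-1],[0,0,0,0,0,0,-1],[0,0,0,0,0,-10,-1],[0,0,0,0,0,-25,-1],[0,0,0,0,0,-40,-1],[0,0,0,0,0,-40,-1],[0,0,0,-15,0,-20,-1],[0,0,0,-35,-8,0,-1],[0,0,0,-40,-10,0,-1],[0,0,0,-40,-10,0,-1],[0,0,0,-40,-10,0,-1],[0,0,0,-40,-10,0,-1],[0,0,0,-40,-10,0,-1],[0,0,0,-40,-10,0,-1],[0,0,0,-40,-8,0,-1],[0,0,0,-30,-2,0,-1]]}}

```text
t: 18.05
position: [0.5069, -0.2375, 0.1681]
tcp_rot: [0.0, 0.707, 0.707, -0.0]
wrist_force: [1.6, 0.4, 0.1]
opening: 0.564
grasp_force: 61.9
```

Request:
{"name": "play_rows", "arguments": {"targets": [[0,0,0,-1,0,0,-1],[0,0,0,0,0,0,-1]]}}

```text
t: 18.25
position: [0.5076, -0.2367, 0.1676]
tcp_rot: [-0.0, 0.708, 0.707, 0.0]
wrist_force: [0.4, 0.5, 0.2]
opening: 0.566
grasp_force: 61.9
```

```bash
cat >> h.py <<'E'
def held(th,zg,name=None):
    """ring in hand (thickness th, tcp z at the grip zg, floor zf=.022) and post top in one wrist view"""
    zs=[];o=telemetry.get_obs(); c=eyes.capture("wrist"); o2=telemetry.get_obs(); p=(o["position"]+o2["position"])/2
    if name: save(name,c["img"])
    zt=p[2]-zg+th
    P=cloud(c); m=(abs(P[...,2]-zt)<.004); m[:150]=0; m[:,:150]=0; m[:,370:]=0
    n,l,s,ce=cv2.connectedComponentsWithStats(m.astype(np.uint8)); i=1+np.argmax(s[1:,4])
    x,d=ringfit(c,l==i,zt); print("tcp",p.round(4),"ring px",ce[i].round(),s[i],"centre",x.round(4),"dia",round(d*1000,1),"zmed",np.median(P[l==i][:,2]).round(4),"zt",zt.round(4))
    m=(abs(P[...,2]-.07)<.004);m[240:]=0
    n,l,s,ce=cv2.connectedComponentsWithStats(m.astype(np.uint8)); i=1+np.argmax(s[1:,4]); q=plane(c,ce[i],.07)[0]
    print("post px",ce[i].round(),s[i,4],q.round(4),"| ring->post tool x,y mm",((q[1]-x[1])*1000).round(1),((q[0]-x[0])*1000).round(1), "open",o["opening"])
    return c
E
python3 - <<'E'
from h import *
held(.008,.0327-.022,"w6"); go(.5085,-.2365,.164,0)
E
```

```text
tcp [ 0.5077 -0.2363  0.1676] ring px [259. 258.] [ 190  209  138   99 7412] centre [ 0.5079 -0.2352] dia 52.6 zmed 0.1647 zt 0.1649
post px [260.  90.] 419 [ 0.5085 -0.163   0.07  ] | ring->post tool x,y mm 72.2 0.6 open 0.5659960020283872
t 18.3 pos [ 0.5078 -0.236   0.1676] th -0.0 tilt [ 0. -0.  0.] open 0.566 f [ 0.3  0.5 -0.8] | turn z -0.0 then shift [-0.5  0.7  3.6]
```

View pics/w6.png

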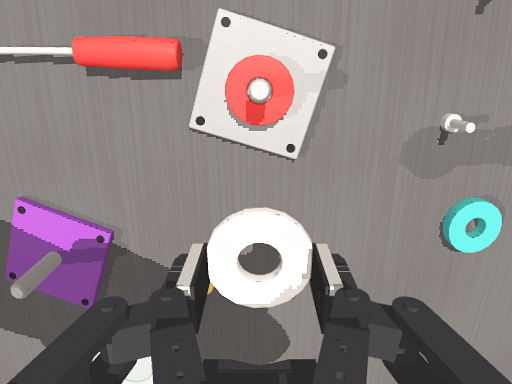

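The silver ring is held level at (259,258), with the post top at (260,90) inside the foot ring. Threading it on.

Request:
{"name": "play_rows", "arguments": {"targets": [[0,0,0,12,0.6,0,-1],[0,0,0,18,0,0,-1],[0,0,0,20,0,10,-1],[0,0,0,16,0,18,-1],[0,0,0,6.5,0,18,-1],[0,0,0,0,0,18,-1],[0,0,0,0,0,12,-1],[0,0,0,0,0,8,-1],[0,0,0,0,0,7,-1],[0,0,0,0,0,6,-1],[0,0,0,0,0,0,-1]]}}

```text
t: 19.4
position: [0.5083, -0.1638, 0.0697]
tcp_rot: [-0.0, 0.707, 0.707, -0.0]
wrist_force: [-0.9, 0.5, 0.2]
opening: 0.562
grasp_force: 61.9
```

Request:
{"name": "play_rows", "arguments": {"targets": [[0,0,0,0,0,8,-1],[0,0,0,0,0,10,-1],[0,0,0,0,0,8,-1],[0,0,0,0,0,5,-1],[0,0,0,0,0,3,-1],[0,0,0,0,0,0,-1]]}}

```text
t: 20.0
position: [0.5083, -0.1638, 0.0358]
tcp_rot: [-0.0, 0.707, 0.707, -0.0]
wrist_force: [-0.3, 0.1, 0.7]
opening: 0.566
grasp_force: 61.9
```

Request:
{"name": "play_rows", "arguments": {"targets": [[0,0,0,0,0,0.5,-1],[0,0,0,0,0,0,0.4],[0,0,0,0,0,0,0.4],[0,0,0,0,0,0,0.4],[0,0,0,0,0,0,0.4],[0,0,0,0,0,-10,0.4],[0,0,0,0,0,-25,0.4],[0,0,0,0,0,-40,0.4],[0,0,0,0,0,-40,0.4],[0,0,0,0,0,-40,0.4],[0,0,0,0,0,0,0.4]]}}

```text
t: 21.1
position: [0.5101, -0.1646, 0.1971]
tcp_rot: [0.004, 0.707, 0.707, 0.001]
wrist_force: [-0.7, -0.8, -0.5]
opening: 0.698
grasp_force: 0.0
```

```bash
python3 - <<'E'
from h import *
c=rings(.032); rings(.07,.003,c=c); rings(.024,c=c)
go(.583,.329,.19,0)
E
```

```text
ring px [257. 166.] centre [ 0.5094 -0.1636] dia 50.2 rgb [255. 255. 255.]
ring px [141. 135.] centre [ 0.4022 -0.1323] dia 47.1 rgb [255. 116. 110.]
t 21.1 pos [ 0.5093 -0.1642  0.1941] th 0.0 tilt [ 0.3  0.1 -0. ] open 0.697 f [ 0.7 -0.3 -0.5] | turn z 0.0 then shift [493.2  73.7   4.1]
```

Request:
{"name": "play_rows", "arguments": {"targets": [[0,0,0,16,3,0,0.3],[0,0,0,36,5,0,0.3],[0,0,0,40,6,0,0.3],[0,0,0,40,6,0,0.3],[0,0,0,40,6,0,0.3],[0,0,0,40,6,0,0.3],[0,0,0,40,6,0,0.3],[0,0,0,40,6,0,0.3],[0,0,0,40,6,0,0.3],[0,0,0,40,6,0,0.3],[0,0,0,40,6,0,0.3],[0,0,0,40,6,0,0.3],[0,0,0,36,6,0,0.3],[0,0,0,4,1,0,0.3],[0,0,0,0,0,0,0.3]]}}

```text
t: 22.65
position: [0.5824, 0.3294, 0.1892]
tcp_rot: [-0.0, 0.706, 0.708, -0.001]
wrist_force: [-0.1, -1.0, -0.3]
opening: 0.648
grasp_force: 0.0
```

```bash
python3 - <<'E'
from h import *
c=rings(.03); save("w7",c["img"])
go(.583,.329,.0325,0)
E
```

```text
ring px [261. 173.] centre [0.5842 0.3273] dia 40.2 rgb [234. 125.  69.]
ring px [258. 296.] centre [0.5818 0.1933] dia 36.0 rgb [50. 76. 58.]
t 22.7 pos [0.5827 0.3283 0.1896] th 0.0 tilt [-0.1  0.1  0. ] open 0.652 f [-0.3 -0.4  1.1] | turn z 0.0 then shift [  0.7   0.3 157.1]
```

View pics/w7.png

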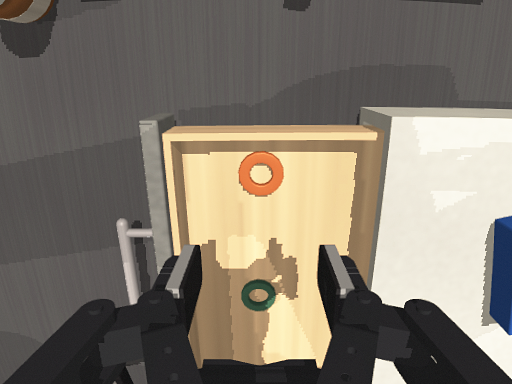

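Silver is home (top at 32 mm). The drawer holds only orange at (261,173) and green at (258,296), so blue 47 is absent. Grip orange.

Request:
{"name": "play_rows", "arguments": {"targets": [[0,0,0,-1.4,1.6,18,0.3],[0,0,0,0,0,18,0.3],[0,0,0,0,0,18,0.3],[0,0,0,0,0,18,0.3],[0,0,0,0,0,18,0.3],[0,0,0,0,0,18,0.3],[0,0,0,0,0,18,0.3],[0,0,0,0,0,12,0.3],[0,0,0,0,0,8,0.3],[0,0,0,0,0,6,0.3],[0,0,0,0,0,3,0.3],[0,0,0,0,0,0,0.3]]}}

```text
t: 23.9
position: [0.5851, 0.3267, 0.0358]
tcp_rot: [0.0, 0.707, 0.707, -0.0]
wrist_force: [-0.9, 0.3, 0.4]
opening: 0.648
grasp_force: 0.0
```

Request:
{"name": "play_rows", "arguments": {"targets": [[0,0,0,0,0,1.5,0.3],[0,0,0,0,0,0,-1],[0,0,0,0,0,0,-1],[0,0,0,0,0,0,-1],[0,0,0,0,0,0,-1],[0,0,0,0,0,0,-1],[0,0,0,0,0,-10,-1],[0,0,0,0,0,-25,-1],[0,0,0,0,0,-40,-1],[0,0,0,0,0,-40,-1],[0,0,0,-15,0,-20,-1],[0,0,0,-35,-6,0,-1],[0,0,0,-40,-6,0,-1],[0,0,0,-40,-6,0,-1],[0,0,0,-40,-6,0,-1],[0,0,0,-40,-6,0,-1],[0,0,0,-40,-6,0,-1],[0,0,0,-40,-6,0,-1],[0,0,0,-40,-6,0,-1],[0,0,0,-40,-6,0,-1]]}}

```text
t: 25.9
position: [0.5306, -0.0447, 0.1702]
tcp_rot: [0.0, 0.707, 0.707, 0.0]
wrist_force: [1.1, -1.1, -0.1]
opening: 0.446
grasp_force: 60.3
```

Request:
{"name": "play_rows", "arguments": {"targets": [[0,0,0,-40,-6,0,-1],[0,0,0,-40,-6,0,-1],[0,0,0,-40,-6,0,-1],[0,0,0,-40,-4,0,-1],[0,0,0,-30,0,0,-1],[0,0,0,-3,0,0,-1],[0,0,0,0,0,0,-1]]}}

```text
t: 26.6
position: [0.5089, -0.2368, 0.1697]
tcp_rot: [0.0, 0.708, 0.707, 0.0]
wrist_force: [-0.2, -1.0, -1.0]
opening: 0.444
grasp_force: 60.3
```

```bash
python3 - <<'E'
from h import *
held(.008,.0343-.022,"w8")
E
```

```text
tcp [ 0.509  -0.2364  0.1697] ring px [259. 257.] [ 203  218  113   79 4277] centre [ 0.5092 -0.2351] dia 42.9 zmed 0.1645 zt 0.1654
post px [258.  90.] 417 [ 0.5086 -0.163   0.07  ] | ring->post tool x,y mm 72.0 -0.7 open 0.4439194152283746
```

View pics/w8.png

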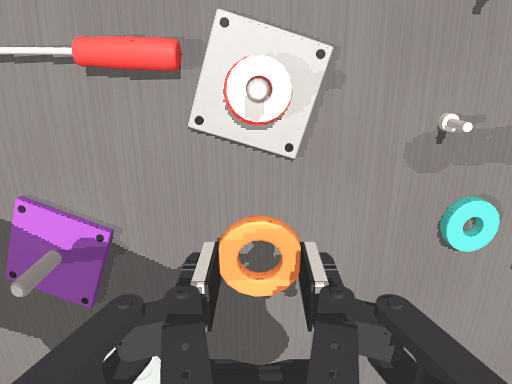

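Orange is held at (259,257); the silver ring sits on the red one around the post at (258,90).

Request:
{"name": "play_rows", "arguments": {"targets": [[0,0,0,12,-0.7,0,-1],[0,0,0,18,0,0,-1],[0,0,0,20,0,10,-1],[0,0,0,16,0,18,-1],[0,0,0,6.3,0,18,-1],[0,0,0,0,0,18,-1],[0,0,0,0,0,12,-1],[0,0,0,0,0,8,-1],[0,0,0,0,0,7,-1],[0,0,0,0,0,6,-1],[0,0,0,0,0,0,-1]]}}

```text
t: 27.75
position: [0.5082, -0.1639, 0.0717]
tcp_rot: [-0.0, 0.707, 0.707, -0.0]
wrist_force: [-0.2, -0.6, -1.0]
opening: 0.442
grasp_force: 60.3
```

Request:
{"name": "play_rows", "arguments": {"targets": [[0,0,0,0,0,7,-1],[0,0,0,0,0,8,-1],[0,0,0,0,0,6,-1],[0,0,0,0,0,3.5,-1],[0,0,0,0,0,2,-1],[0,0,0,0,0,0,-1]]}}

```text
t: 28.35
position: [0.5083, -0.1639, 0.0456]
tcp_rot: [-0.0, 0.707, 0.707, -0.0]
wrist_force: [-0.4, -0.2, -1.0]
opening: 0.446
grasp_force: 60.3
```

Request:
{"name": "play_rows", "arguments": {"targets": [[0,0,0,0,0,0.5,-1],[0,0,0,0,0,0,0.2],[0,0,0,0,0,0,0.2],[0,0,0,0,0,0,0.2],[0,0,0,0,0,0,0.2],[0,0,0,0,0,-10,0.2],[0,0,0,0,0,-25,0.2],[0,0,0,0,0,-40,0.2],[0,0,0,0,0,-40,0.2],[0,0,0,0,0,-40,0.2],[0,0,0,0,0,0,0.2]]}}

```text
t: 29.45
position: [0.5099, -0.1646, 0.2065]
tcp_rot: [0.004, 0.707, 0.707, 0.001]
wrist_force: [-1.2, -0.2, -1.2]
opening: 0.599
grasp_force: 0.0
```

```bash
python3 - <<'E'
from h import *
c=rings(.04); rings(.032,c=c)
go(.582,.193,.19,0)
E
```

```text
ring px [257. 166.] centre [ 0.5093 -0.1636] dia 40.2 rgb [255. 222. 126.]
ring px [507. 292.] centre [ 0.7962 -0.3064] dia 34.9 rgb [65. 62. 63.]
ring px [256. 155.] centre [ 0.5092 -0.1638] dia 46.9 rgb [255. 255. 255.]
t 29.5 pos [ 0.5092 -0.1643  0.2036] th 0.0 tilt [ 0.3  0.1 -0. ] open 0.603 f [ 0.4  0.4 -1.2] | turn z 0.0 then shift [357.3  72.8  13.6]
```

Orange is home (top at 40 mm). Next, green.

Request:
{"name": "play_rows", "arguments": {"targets": [[0,0,0,16,4,2,0.2],[0,0,0,36,8,2,0.2],[0,0,0,40,8,2,0.2],[0,0,0,40,8,2,0.2],[0,0,0,40,8,2,0.2],[0,0,0,40,8,2,0.2],[0,0,0,40,8,2,0.2],[0,0,0,40,8,0,0.2],[0,0,0,38,8,0,0.2],[0,0,0,22,4,0,0.2],[0,0,0,5,1,0,0.2],[0,0,0,0,0,0,0.2]]}}

```text
t: 30.7
position: [0.581, 0.1933, 0.1854]
tcp_rot: [-0.0, 0.707, 0.708, -0.001]
wrist_force: [-0.3, -0.2, -0.6]
opening: 0.601
grasp_force: 0.0
```

```bash
python3 - <<'E'
from h import *
c=rings(.03); go(.582,.193,.035,0)
E
```

```text
ring px [260. 173.] centre [0.5822 0.193 ] dia 35.3 rgb [ 79. 121.  92.]
t 30.8 pos [0.581  0.1926 0.1857] th 0.0 tilt [-0.1  0.   0. ] open 0.604 f [-0.1 -0.2  0.2] | turn z 0.0 then shift [  0.4   1.  150.7]
```

Request:
{"name": "play_rows", "arguments": {"targets": [[0,0,0,0,1.2,18,0.2],[0,0,0,0,0,18,0.2],[0,0,0,0,0,18,0.2],[0,0,0,0,0,18,0.2],[0,0,0,0,0,18,0.2],[0,0,0,0,0,18,0.2],[0,0,0,0,0,16,0.2],[0,0,0,0,0,11,0.2],[0,0,0,0,0,8,0.2],[0,0,0,0,0,6,0.2],[0,0,0,0,0,2,0.2],[0,0,0,0,0,0,0.2]]}}

```text
t: 31.95
position: [0.5826, 0.193, 0.0353]
tcp_rot: [0.0, 0.707, 0.707, -0.0]
wrist_force: [0.5, -0.0, -0.1]
opening: 0.6
grasp_force: 0.0
```

Request:
{"name": "play_rows", "arguments": {"targets": [[0,0,0,0,0,0.5,0.2],[0,0,0,0,0,0,-1],[0,0,0,0,0,0,-1],[0,0,0,0,0,0,-1],[0,0,0,0,0,0,-1],[0,0,0,0,0,0,-1],[0,0,0,0,0,-10,-1],[0,0,0,0,0,-25,-1],[0,0,0,0,0,-40,-1],[0,0,0,0,0,-40,-1],[0,0,0,-15,0,-20,-1],[0,0,0,-35,-6,0,-1],[0,0,0,-40,-8,0,-1],[0,0,0,-40,-8,0,-1],[0,0,0,-40,-8,0,-1],[0,0,0,-40,-8,0,-1],[0,0,0,-40,-8,0,-1],[0,0,0,-40,-8,0,-1],[0,0,0,-40,-8,0,-1],[0,0,0,-40,-8,0,-1]]}}

```text
t: 33.95
position: [0.512, -0.1784, 0.1706]
tcp_rot: [0.0, 0.707, 0.707, 0.0]
wrist_force: [1.3, 0.3, -0.5]
opening: 0.385
grasp_force: 59.7
```

Request:
{"name": "play_rows", "arguments": {"targets": [[0,0,0,-35,-4,0,-1],[0,0,0,-20,0,0,-1],[0,0,0,-5,0,0,-1],[0,0,0,0,0,0,-1]]}}

```text
t: 34.35
position: [0.5085, -0.2372, 0.17]
tcp_rot: [0.0, 0.707, 0.707, 0.0]
wrist_force: [-0.1, 0.3, 0.0]
opening: 0.383
grasp_force: 59.7
```

```bash
python3 - <<'E'
from h import *
held(.008,.0348-.022,"w9")
E
```

```text
tcp [ 0.5085 -0.2368  0.17  ] ring px [259. 257.] [ 209  223  101   70 3068] centre [ 0.509  -0.2354] dia 38.0 zmed 0.1642 zt 0.1652
post px [259.  89.] 410 [ 0.5086 -0.163   0.07  ] | ring->post tool x,y mm 72.5 -0.4 open 0.3827036458351226
```

View pics/w9.png

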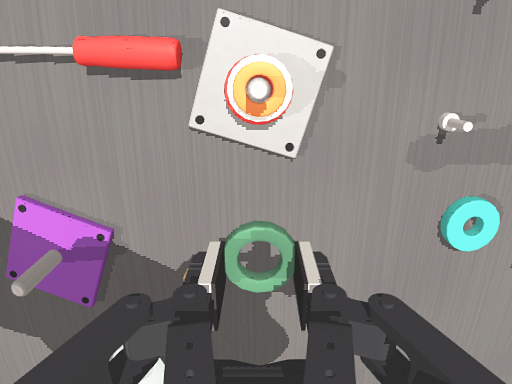

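Green is held at (259,257), with the post at (259,89). Threading it on.

Request:
{"name": "play_rows", "arguments": {"targets": [[0,0,0,12,-0.4,0,-1],[0,0,0,18,0,0,-1],[0,0,0,20,0,10,-1],[0,0,0,16,0,18,-1],[0,0,0,6.8,0,18,-1],[0,0,0,0,0,18,-1],[0,0,0,0,0,12,-1],[0,0,0,0,0,8,-1],[0,0,0,0,0,6,-1],[0,0,0,0,0,6,-1],[0,0,0,0,0,0,-1]]}}

```text
t: 35.5
position: [0.508, -0.1641, 0.0733]
tcp_rot: [-0.0, 0.707, 0.707, -0.0]
wrist_force: [0.3, 0.7, -0.2]
opening: 0.383
grasp_force: 59.7
```

Request:
{"name": "play_rows", "arguments": {"targets": [[0,0,0,0,0,6,-1],[0,0,0,0,0,6,-1],[0,0,0,0,0,4,-1],[0,0,0,0,0,2.5,-1],[0,0,0,0,0,1,-1],[0,0,0,0,0,0,-1]]}}

```text
t: 36.1
position: [0.5081, -0.1642, 0.0542]
tcp_rot: [-0.0, 0.707, 0.707, -0.0]
wrist_force: [-0.2, 0.2, 0.1]
opening: 0.389
grasp_force: 59.7
```

Request:
{"name": "play_rows", "arguments": {"targets": [[0,0,0,0,0,0.5,-1],[0,0,0,0,0,0,0.1],[0,0,0,0,0,0,0.1],[0,0,0,0,0,0,0.1],[0,0,0,0,0,0,0.1],[0,0,0,0,0,-10,0.1],[0,0,0,0,0,-25,0.1],[0,0,0,0,0,-40,0.1],[0,0,0,0,0,-40,0.1],[0,0,0,0,0,-30,0.1],[0,0,0,0,0,0,0.1]]}}

```text
t: 37.2
position: [0.5094, -0.1647, 0.2039]
tcp_rot: [0.003, 0.707, 0.707, 0.001]
wrist_force: [-0.0, 0.1, 0.6]
opening: 0.546
grasp_force: 0.0
```

```bash
python3 - <<'E'
from h import *
c=rings(.048); rings(.04,c=c)
c=eyes.capture("side")
P=cloud(c)
for ar,ce,m in blob(c,(12,90,80),(32,255,255),amin=40):
    q=np.nanmedian(P[m],0)
    if q[2]<.03: x,d=ringfit(c,m,.011); print(ar,ce,q.round(3),x.round(4),d.round(4))
go(.445,-.352,.18,0)
E
```

```text
ring px [257. 170.] centre [ 0.5089 -0.1643] dia 35.3 rgb [136. 205. 157.]
ring px [259. 154.] centre [ 0.5092 -0.1633] dia 37.5 rgb [255. 219. 125.]
ring px [508. 298.] centre [ 0.7957 -0.313 ] dia 25.9 rgb [65. 61. 62.]
616 [225.1 147.2] [0.67  0.36  0.027] [0.6435 0.3249] 0.2115
142 [299.5 281.3] [ 0.445 -0.353  0.009] [ 0.4432 -0.3548] 0.0382
t 37.3 pos [ 0.5082 -0.1642  0.1995] th 0.0 tilt [ 0.1  0.  -0. ] open 0.548 f [-0.4  0.8 -0.3] | turn z 0.0 then shift [-187.8  -63.2   19.5]
```

Green is home (top at 48 mm) and the cap hasn't moved. Going to the cap.

Request:
{"name": "play_rows", "arguments": {"targets": [[0,0,0,-15,-5,0,0.1],[0,0,0,-30,-10,0,0.1],[0,0,0,-35,-12,4,0.1],[0,0,0,-35,-12,5,0.1],[0,0,0,-35,-12,5,0.1],[0,0,0,-30,-10,5,0.1],[0,0,0,-8,-2,0,0.1],[0,0,0,0,0,0,0.1]]}}

```text
t: 38.1
position: [0.4441, -0.3532, 0.1786]
tcp_rot: [-0.001, 0.708, 0.706, -0.0]
wrist_force: [-0.3, -0.5, 0.8]
opening: 0.554
grasp_force: 0.0
```

```bash
python3 - <<'E'
from h import *
c=rings(.012,.003); save("w10",c["img"]); go(.445,-.352,.0145,0)
for ar,ce,m in blob(c,(12,90,80),(32,255,255),amin=200): print(ar,ce,ringfit(c,m,.012))
E
```

```text
ring px [359.   7.] centre [ 0.521  -0.2108] dia 32.3 rgb [253. 251. 250.]
ring px [261. 170.] centre [ 0.4461 -0.3538] dia 30.4 rgb [255. 255. 189.]
ring px [153. 270.] centre [ 0.3496 -0.4721] dia 60.7 rgb [247. 250. 246.]
t 38.1 pos [ 0.4447 -0.3522  0.179 ] th -0.1 tilt [-0.1 -0.1 -0. ] open 0.553 f [-0.1  0.3 -0.8] | turn z -0.1 then shift [  0.2   0.3 164.5]
```

View pics/w10.png

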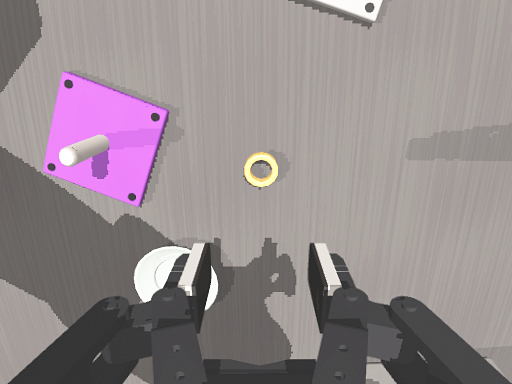

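The cap is at (261,170), clear of the purple plate and the dish at (175,280). Gripping it.

Request:
{"name": "play_rows", "arguments": {"targets": [[0,0,0,-1.1,1.7,18,0.1],[0,0,0,0,0,18,0.1],[0,0,0,0,0,18,0.1],[0,0,0,0,0,18,0.1],[0,0,0,0,0,18,0.1],[0,0,0,0,0,18,0.1],[0,0,0,0,0,18,0.1],[0,0,0,0,0,16,0.1],[0,0,0,0,0,10,0.1],[0,0,0,0,0,8,0.1],[0,0,0,0,0,4,0.1],[0,0,0,0,0,0,0.1]]}}

```text
t: 39.35
position: [0.4469, -0.3531, 0.0156]
tcp_rot: [-0.0, 0.707, 0.707, -0.0]
wrist_force: [-0.3, -0.5, 0.3]
opening: 0.552
grasp_force: 0.0
```

Request:
{"name": "play_rows", "arguments": {"targets": [[0,0,0,0,0,0.5,0.1],[0,0,0,0,0,0,-1],[0,0,0,0,0,0,-1],[0,0,0,0,0,0,-1],[0,0,0,0,0,0,-1],[0,0,0,0,0,0,-1],[0,0,0,0,0,-10,-1],[0,0,0,0,0,-25,-1],[0,0,0,0,0,-40,-1],[0,0,0,0,0,-40,-1],[0,0,0,12,5,-35,-1],[0,0,0,25,13,-5,-1],[0,0,0,30,16,0,-1],[0,0,0,30,16,0,-1],[0,0,0,16,10,0,-1],[0,0,0,4,1.5,0,-1],[0,0,0,0,0,0,-1]]}}

```text
t: 41.05
position: [0.5084, -0.236, 0.1708]
tcp_rot: [0.0, 0.707, 0.707, -0.0]
wrist_force: [0.1, -0.1, 0.3]
opening: 0.33
grasp_force: 59.3
```

```bash
python3 - <<'E'
from h import *
held(.012,.0151,"w11")
E
```

```text
tcp [ 0.5083 -0.2363  0.1707] ring px [259. 259.] [ 213  230   94   61 2153] centre [ 0.5088 -0.2344] dia 34.0 zmed 0.1663 zt 0.1676
post px [259.  91.] 410 [ 0.5085 -0.163   0.07  ] | ring->post tool x,y mm 71.3 -0.3 open 0.32968834432343425
```

View pics/w11.png

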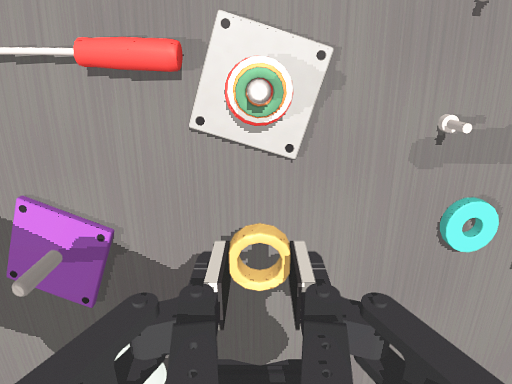

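The cap is held at (259,259), with the stack around the post at (259,91). Threading it on.

Request:
{"name": "play_rows", "arguments": {"targets": [[0,0,0,12,-0.2,0,-1],[0,0,0,18,0,0,-1],[0,0,0,20,0,10,-1],[0,0,0,16,0,18,-1],[0,0,0,6,0,18,-1],[0,0,0,0,0,18,-1],[0,0,0,0,0,12,-1],[0,0,0,0,0,8,-1],[0,0,0,0,0,5,-1],[0,0,0,0,0,5,-1],[0,0,0,0,0,0,-1]]}}

```text
t: 42.2
position: [0.5081, -0.1643, 0.076]
tcp_rot: [-0.0, 0.707, 0.707, -0.0]
wrist_force: [-0.1, 0.2, -0.1]
opening: 0.333
grasp_force: 59.3
```

Request:
{"name": "play_rows", "arguments": {"targets": [[0,0,0,0,0,4,-1],[0,0,0,0,0,4,-1],[0,0,0,0,0,2,-1],[0,0,0,0,0,1,-1],[0,0,0,0,0,0,-1]]}}

```text
t: 42.7
position: [0.5081, -0.1642, 0.0651]
tcp_rot: [-0.0, 0.707, 0.707, -0.0]
wrist_force: [0.6, 0.2, -1.3]
opening: 0.334
grasp_force: 59.3
```

Request:
{"name": "play_rows", "arguments": {"targets": [[0,0,0,0,0,0.5,-1],[0,0,0,0,0,0,0],[0,0,0,0,0,0,0],[0,0,0,0,0,0,0],[0,0,0,0,0,0,0],[0,0,0,0,0,-10,0],[0,0,0,0,0,-25,0],[0,0,0,0,0,-40,0],[0,0,0,0,0,-40,0],[0,0,0,0,0,-20,0],[0,0,0,0,0,0,0]]}}

```text
t: 43.8
position: [0.5091, -0.1647, 0.2038]
tcp_rot: [0.003, 0.707, 0.707, 0.001]
wrist_force: [-0.5, 0.2, -0.9]
opening: 0.504
grasp_force: 0.0
```

```bash
python3 - <<'E'
from h import *
c=rings(.06); rings(.048,c=c)
go(.39,.2275,.15,0)
E
```

```text
ring px [258. 176.] centre [ 0.5089 -0.1647] dia 30.6 rgb [255. 254. 173.]
ring px [258. 159.] centre [ 0.509  -0.1638] dia 32.6 rgb [142. 197. 151.]
t 43.9 pos [ 0.5086 -0.1644  0.2016] th 0.0 tilt [ 0.1  0.1 -0. ] open 0.497 f [-1.7  0.2 -0.3] | turn z 0.0 then shift [ 391.9 -118.6   51.6]
```

The cap is home (top at 60 mm). Now to shut the drawer by its handle.

Request:
{"name": "play_rows", "arguments": {"targets": [[0,0,0,16,-2,0,-0.3],[0,0,0,36,-5,0,-0.3],[0,0,0,40,-6,0,-0.3],[0,0,0,40,-6,0,-0.3],[0,0,0,40,-6,0,-0.3],[0,0,0,40,-6,0,-0.3],[0,0,0,40,-6,0,-0.3],[0,0,0,40,-6,10,-0.3],[0,0,0,40,-5,15,-0.3],[0,0,0,40,-5,20,-0.3],[0,0,0,20,0,20,-0.3],[0,0,0,0,0,7,-0.3],[0,0,0,0,0,0,-0.3]]}}

```text
t: 45.15
position: [0.4537, 0.228, 0.126]
tcp_rot: [-0.001, 0.707, 0.708, -0.002]
wrist_force: [-0.9, -0.7, -0.2]
opening: 0.349
grasp_force: 0.0
```

```bash
python3 - <<'E'
from h import *
c=eyes.capture("wrist"); P=cloud(c)
m=(P[...,2]>.042)&(P[...,2]<.056)&(P[...,0]<.475)&(P[...,1]<.4)&(P[...,1]>.19)
q=P[m]; print(len(q),np.percentile(q,[5,50,95],axis=0).round(4).tolist())
go(.4555,.2275,.038,0)
E
```

```text
2529 [[0.4523, 0.1968, 0.0457], [0.4575, 0.2503, 0.0487], [0.4683, 0.2837, 0.0503]]
t 45.2 pos [0.4544 0.2276 0.1272] th 0.0 tilt [-0.1  0.   0. ] open 0.354 f [0.6 0.3 0. ] | turn z 0.0 then shift [-0.1  1.1 89.2]
```

Handle at x ≈ 0.456. I'll shift 1.5 mm, descend and grip.

Request:
{"name": "play_rows", "arguments": {"targets": [[0,0,0,0,1.5,15,-0.3],[0,0,0,0,0,15,-0.3],[0,0,0,0,0,15,-0.3],[0,0,0,0,0,15,-0.3],[0,0,0,0,0,15,-0.3],[0,0,0,0,0,13,-0.3],[0,0,0,0,0,0,-1],[0,0,0,0,0,0,-1],[0,0,0,0,0,0,-1],[0,0,0,0,0,0,-1],[0,0,0,0,0,0,-1]]}}

```text
t: 46.3
position: [0.4565, 0.2272, 0.0397]
tcp_rot: [0.0, 0.707, 0.707, -0.001]
wrist_force: [1.5, -5.0, -11.8]
opening: 0.101
grasp_force: 58.6
```

Request:
{"name": "play_rows", "arguments": {"targets": [[0,0,0,0,6,0,-1],[0,0,0,0,12,0,-1],[0,0,0,0,14,0,-1],[0,0,0,0,14,0,-1],[0,0,0,0,14,0,-1],[0,0,0,0,14,0,-1],[0,0,0,0,14,0,-1],[0,0,0,0,14,0,-1],[0,0,0,0,14,0,-1],[0,0,0,0,14,0,-1],[0,0,0,0,14,0,-1],[0,0,0,0,14,0,-1],[0,0,0,0,6,0,-1],[0,0,0,0,3,0,-1],[0,0,0,0,2,0,-1],[0,0,0,0,0,0,-1]]}}

```text
t: 47.9
position: [0.626, 0.2286, 0.0397]
tcp_rot: [-0.0, 0.707, 0.707, 0.0]
wrist_force: [-0.4, 5.4, -9.7]
opening: 0.1
grasp_force: 59.0
```

Request:
{"name": "play_rows", "arguments": {"targets": [[0,0,0,0,1,0,-1],[0,0,0,0,0,0,-0.35],[0,0,0,0,0,0,-0.35],[0,0,0,0,0,0,-0.35],[0,0,0,0,0,0,-0.35],[0,0,0,0,0,-10,-0.35],[0,0,0,0,0,-25,-0.35],[0,0,0,0,0,-40,-0.35],[0,0,0,0,0,-50,-0.35],[0,0,0,0,-30,-50,-0.35],[0,0,0,0,-30,-20,-0.35],[0,0,0,0,0,0,-0.35],[0,0,0,0,0,0,-0.35]]}}

```text
t: 49.2
position: [0.5708, 0.2278, 0.2289]
tcp_rot: [0.001, 0.707, 0.707, 0.001]
wrist_force: [-0.0, -0.1, -0.7]
opening: 0.324
grasp_force: 0.0
```

```bash
python3 - <<'E'
from h import *
s=eyes.capture("side"); P=cloud(s); c=eyes.capture("wrist"); W=cloud(c)
m=(W[...,2]>.042)&(W[...,2]<.054)&(W[...,0]>.6)&(W[...,0]<.645)&(W[...,1]>.19)&(W[...,1]<.27); print("handle",m.sum(),np.median(W[m],0).round(4))
rings(.06,.006,c=s)
save("fin",s["img"][150:330,170:390],3.4); go(.5,.2,.2,0)
E
```

```text
handle 894 [0.6263 0.2315 0.0488]
ring px [435. 356.] centre [ 0.4952 -0.6966] dia 54.7 rgb [105. 108. 106.]
t 49.3 pos [0.5711 0.2276 0.2269] th -0.0 tilt [-0.1  0.   0. ] open 0.324 f [ 0.1 -0.5 -0. ] | turn z -0.0 then shift [-27.6 -71.1  26.9]
```

View pics/fin.png

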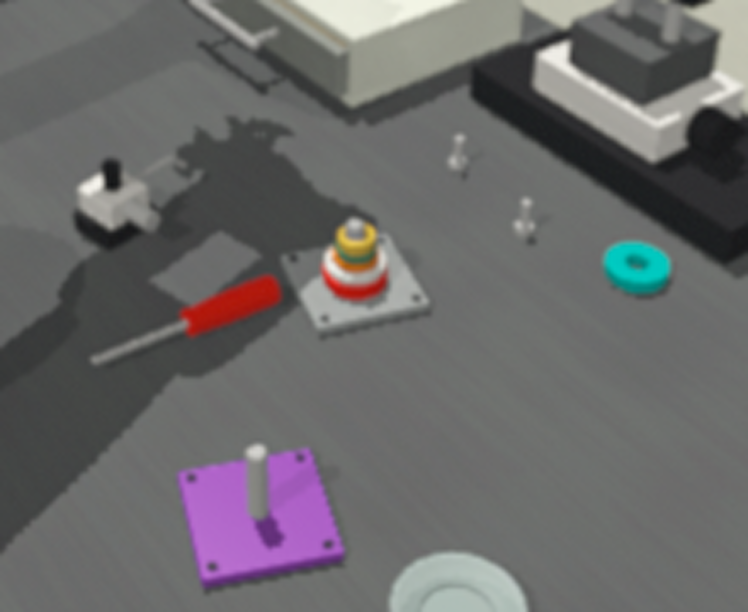

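The stack at (355,260) reads red, silver, orange, green and brass with no visible gaps. The drawer is shut (handle x ≈ 0.626, as at the start), and the other things look to be where they were. Handing in.

```bash
python3 -c "
from h import *
print(close_job())"
```

```text
the job is handed in; nothing more can be done
None
```

The height stop is built and handed in: the red foot ring, then the 52, 42 and 37 mm spacers, then the brass cap are all home on the post (the blue 47 mm spacer was not in the drawer), and the drawer is shut; no verdict came back at hand-in.

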